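Part a capsule plate from its bed with a wedge

TASK

On the capsule filler, swing the hinged pressing plate up until it stands upright and leave it standing; then take the parting wedge and, keeping it flat on the apron, push its thin end into the slot under the middle of the capsule plate's front edge until that edge just lifts off the bed, about 5 mm, with the back edge still down. Finish while still holding the wedge there, so that the wedge alone carries the raised edge and I can take the plate out. Do not touch the capsule plate with the gripper, and leave the bottle, the bowls and the spreader where they are.

Things in the scene. Friction and masses are not known exactly. Their poses are not given: they have to be found in the camera images.
- filler: fixed base of the capsule filler: aluminium bed 275 x 210 mm, flat top 14 mm above the counter. Origin: on the counter under the centre of the capsule plate's place; x to the back, y left (hinge side). The wedge slides on the bare apron, x -180 to -75 mm (lips 4 mm high at y -98, +108). Rails 10 mm high beside the plate (|y| 72 to 90 mm, x over -55) and behind it (x 77 to 92)
- press (a joint): angle of the hinged pressing plate: 0 lying flat over the capsule plate, 1.571 (90 degrees) standing upright on the left, stop at 2.1. It starts between 0 and 0.3. Stiff hinge: it stays where it is left; about 5 N at the handle moves it
- press_handle (a point): middle of the bow handle's round bar on the steel pressing plate (100 x 165 x 8 mm, foam beneath): bar 10 mm thick, 80 mm long, parallel to the filler's x, its axis 38 mm off the plate's outer face, 18 mm from its free edge. With the plate flat it lies 152 mm to the right of the hinge axis and 43 mm above it
- press_hinge (a point): point on the hinge axis level with the handle's middle. The axis is parallel to the filler's x, 95 mm left of the filler's origin and 40 mm above the counter; this point is 25 mm behind that origin. Opening lifts the handle and carries it over to the left (filler +y), about 43 mm beyond the axis when upright
- plate_front (a point): middle of the capsule plate's front edge, at the level of its underside: 75 mm in front of the filler's origin and 14 mm above the counter while the plate is down. Here, under the edge, is the mouth of the slot: 50 mm wide, 50 mm deep, 5 mm high above the bed. Axes as the filler's
- plate_back (a point): middle of the back edge of the capsule plate, at the level of its underside
- wedge_grip (a point): centre, half-way up, of the raised heel of the black plastic parting wedge, which lies on the counter to the robot's right. Heel 32 mm long (x), 28 mm wide (y), 46 mm high, gripped across its 28 mm width. x points to the thin end, z up; the flat underside is 23 mm below this point
- wedge_nose (a point): middle of the wedge's thin end, at its underside: 84 mm ahead of and 23 mm below the heel's centre. The taper is 2 mm thick here and grows evenly to 19 mm over 68 mm (1 mm per 4 mm), up to the heel
- wedge: the whole parting wedge, 100 mm long, 28 mm wide, 0.09 kg; origin on its underside, 55 mm behind the thin end, x to the thin end
- plate: the capsule plate: loose grey metal plate 150 (front to back) x 140 x 16 mm, 0.4 to 0.8 kg, rows of capsules in its back part, plain front part; it lies on the bed between the rails with 2 mm of play. Origin at the centre of its underside, axes as the filler's
- bottle: bystander: closed amber bottle, 68 mm across, 115 mm high; origin at the centre of its foot
- bowls: bystander: two light grey mixing bowls, one standing in the other, 132 mm across, 70 mm high; origin at the centre of the foot
- spreader: bystander: flat light grey plastic powder spreader, 75 x 110 mm, 18 mm high; origin at the centre of its underside
Things that resemble listed ones, but are neither listed nor needed, are in the scene too. Leave any turquoise look-alike of the wedge alone.

How it is judged (in metres and radians):
On the way, in this order (a step that is already met when the one before it is completed fails the run):
1. the pressing plate stands upright (80 to 100 degrees) by itself, let go (value of joint press between 1.4 and 1.75 rad and contact force between press and the arm below 0.2 N), for 0.2 s.
2. the wedge, held by the robot, lifts the front edge of the capsule plate off the bed (z of plate_front in the frame of filler between 0.016 and 0.022 m and contact force between wedge and plate above 0.5 N and contact force between wedge and the fingers above 2 N and z of wedge_nose in the frame of filler below 0.0165 m and z of wedge_grip in the frame of filler below 0.04 m), for 0.2 s.
At the end, for the whole second after the job is handed in: The pressing plate stands upright (80 to 100 degrees). The capsule plate's front edge is 2 to 8 mm off the bed, its back edge down (1.5 mm). The wedge, flat on the bed within 3 mm, carries it and is held by the fingers (over 2 N); the robot touches neither plate; all is at rest (all of step 1 and all of step 2 and z of plate_back in the frame of filler below 0.0155 m and contact force between plate and the arm below 0.2 N and contact force between press and plate below 0.2 N and linear speed of each of plate, wedge below 0.02 m/s); the arm keeps its last pose, push and grip.
It fails at once if the robot touches the capsule plate (contact force between plate and the arm above 1 N).
It fails at once if the front edge of the capsule plate is raised more than 14 mm (z of plate_front in the frame of filler above 0.028 m).
It fails at once if the bottle, the bowls or the spreader is moved by more than 20 mm (distance of any of bottle, bowls, spreader from where it was at the start of the episode above 0.02 m).
It also fails if it takes over 59 s, if anything falls off the work surface, if the arm or the gripper's body presses on something with over 40 N, if the wrist force passes 120 N, or if a joint passes its speed limit or range.

ROBOT

A 6-joint arm with a two-finger parallel gripper is mounted at the origin on the work surface. World frame = base frame: x ahead of the robot, y to its left, z up, the work surface at z = 0. Lengths are in mm, angles in rad, forces in N, time in s.
With the tool pointing down it reaches from about 275 to 750 mm from the base axis. Payload 10.2 kg.
Tool frame: the origin (TCP) lies at the very end of the fingers, on their centre line; the grasp point (between the pads) lies 19 mm behind it; z points along the fingers, y is the direction in which the jaws open and shut (so a half turn about z gives the same grasp; the last joint's range is limited). The gripper opens to 85 mm and grips with 20 to 120 N. Pads are 22 mm wide; open, the fingers measure 114 mm over their backs; the gripper's body (76 mm by 85 mm) begins 54 mm behind the grasp point. The pads swing forward as they close: fully open they stand 13 mm farther back than shut.
Start: joints at [1.107, 0.313, 1.498, -0, 1.331, -0.223], TCP at [125.214, 509.855, 231.294] pointing down, gripper open.
Joint ranges: [-2.94, 2.94], [-0.97, 2.17], [0.19, 2.56], [-1.23, 4.37], [0.02, 3.11], [-2.88, 2.88]. Speed limits (rad/s): [2.39, 2.39, 3.01, 3.14, 3.14, 3.14].

INTERFACE

Orientations are given as a rotation vector (axis times angle).
In Python, from workcell import bot gives the robot as it stands.
- The arm moves only by the tool servo_tool, never from a script. Its argument "plan" is a list of rows, each an object of numbers: "tx", "ty", "tz": the shift along the tool's x, y, z in m; "rx", "ry", "rz": the turn, a rotation vector about the tool's x, y, z in degrees; "gripper": the opening, from 0 (shut) to 1 (fully open). A call has 1 to 8 rows; each row is the pose to reach, as a shift and turn from the pose commanded when the call began, along the tool's axes at that moment; what a row does not reach only later rows make up. A row lasts 1/12 s, in which the tool goes at most 41.7 mm and 7.16 degrees, less where a joint would pass 70% of its speed; a pose out of reach is approached as far as the arm can. A call with a gripper value outside its range is refused whole. The fingers move at their own pace and stop on an object; "force" is the grip in N (left out, the last holds). Time passes only in rows, so rows that repeat a pose let the fingers close. It gives the time, the measured TCP pose, the force and the opening at its end, in the units of the state.
- bot.read_state(): the state, without advancing time (a new reading comes with each control period).
- bot.read_camera(name): name is "scene" or "top" or "wrist"; returns (picture, depth): 400x640x3 uint8, red, green, blue; 400x640 float32, mm along the optical axis (not along the pixel's ray), 0 where there is no reading.
- bot.calibration(name): a dict with "vertical_fov" (degrees; the focal length in pixels is half the picture's height over the tangent of half this angle, whatever the lens; pixels are square), "cx", "cy" (the principal point, pixels), "k1" (the pictures are not rectified: a ray, as slopes to the right and down, at radius r is drawn at 1 + k1 r^2 times it, then the intrinsics apply), "pose" (4x4, takes a point from camera to world coordinates). Camera axes: x right, y down, z forward; pixel columns grow to the right and rows downward; lengths in mm; the calibration is good to about 2 mm. A picture is of the moment at which its call begins: read the wrist's pose just before it. calibration takes no time and is no camera call; for the wrist camera it gives the pose at the moment of the call.
- bot.job_done(): hands the job in, once; it reports no verdict.
Trained networks look in the newest picture that a camera, given by its name, has taken for a name from the list of things; names that differ only in an ending like _2 or _b are one class to them, and where a whole thing is asked for, a point or a joint stands for the part that bears it (a point fixed in the world has none). Each returns a list of dicts, best first, with "p" (0 to 1); they miss things now and then, are a little off and sometimes report something else, mostly with a low value. They report only what shows in the picture. A call takes as long as a camera call. They do not tell look-alikes from the thing itself.
- bot.regions_of(name, camera): "pixels" (400x640 bool, what is visible of it) and "rect" ([centre column, centre row, width, height] in pixels, round what is visible of it).
- bot.spot_point(name, camera): "uv" ([column, row] in pixels: a listed point, or the origin of a listed thing).
The state is a dict: "time": time; "joint_pos": joint angles; "qvel": joint speeds; "effort": joint torques, N m; "position": TCP position; "tcp_rot": TCP orientation; "ft_force": force on the tool from outside, world axes, zero at the start; "wrist_torque": the same for the moment, N m; "opening": opening from 0.0 (shut) to 1.0 (fully open).
Only numpy, scipy, OpenCV 4.12 (cv2) and the standard library are available. Lean on these libraries where they do the work, as an engineer would, in place of code of your own. Each camera call takes 0.05 s, during which the arm holds its last target. There are 200 camera calls.

## Working session

There is one attempt and no reset: what is moved stays moved. The work goes in short steps, Python scripts to look and compute and a tool call to move; the robot and the scene stay as the last step left them, time stands still between calls to the robot, and variables do not carry over. Pictures are saved under pics/ and viewed, about 8 in all and at most 12, crops included, and the job is handed in when it is done.

Besides the shell and the picture viewer there is one more tool, called after "Request:" as name([rows], argument=value, ...), one row to a line, values as JSON. servo_tool: Moves the arm, as the interface text tells. Its arguments: {"type":"object","properties":{"plan":{"type":"array","items":{"type":"object","properties":{"tx":{"type":"number"},"ty":{"type":"number"},"tz":{"type":"number"},"rx":{"type":"number"},"ry":{"type":"number"},"rz":{"type":"number"},"gripper":{"type":"number"}}}},"force":{"type":"number"}},"required":["plan"]}

```bash
mkdir -p pics; ls; cat > h.py <<'E'
import numpy as np, cv2
from scipy.spatial.transform import Rotation as R
from workcell import bot
def K(c):
    f=200/np.tan(np.radians(c["vertical_fov"])/2); return f
def ray(c,uv):
    f=K(c); d=np.array([(uv[0]-c["cx"])/f,(uv[1]-c["cy"])/f]); s=d.copy()
    for _ in range(20): s=d/(1+c["k1"]*(s@s))
    return np.array([s[0],s[1],1.])
def at_depth(c,uv,z):
    P=np.array(c["pose"]); return P[:3,:3]@(ray(c,uv)*z)+P[:3,3]
def at_z(c,uv,z):
    P=np.array(c["pose"]); r=P[:3,:3]@ray(c,uv); return P[:3,3]+r*(z-P[2,3])/r[2]
def proj(c,p):
    P=np.array(c["pose"]); q=P[:3,:3].T@(np.asarray(p)-P[:3,3]); s=q[:2]/q[2]
    s=s*(1+c["k1"]*(s@s)); return s*K(c)+[c["cx"],c["cy"]]
def shot(cam,fn=None):
    c=bot.calibration(cam); im,d=bot.read_camera(cam)
    if fn: cv2.imwrite("pics/"+fn,im[:,:,::-1])
    return c,im,d
def tool(dw):  # world shift mm -> tool m
    s=bot.read_state(); return R.from_rotvec(s["tcp_rot"]).inv().apply(np.asarray(dw))/1000
E
cat > a.py <<'E'
from h import *
np.set_printoptions(precision=1,suppress=True)
ims=[]
for cam in ["top","scene"]:
    c,im,d=shot(cam,cam+"0.png"); ims.append(im)
    print(cam,np.array(c["pose"])[:3,3],K(c))
    for n in ["filler","press_handle","press_hinge","plate_front","plate_back","wedge_grip","wedge_nose","wedge","bottle","bowls","spreader"]:
        for r in bot.spot_point(n,cam)[:3]:
            u=np.array(r["uv"]); i=np.clip(u.round().astype(int),0,[639,399]); z=d[i[1],i[0]]
            zz={"press_handle":90,"press_hinge":40,"plate_front":14,"plate_back":14,"wedge_grip":23}.get(n,0)
            print(n,round(r["p"],2),u,"surf",at_depth(c,u,z),"z0",at_z(c,u,zz))
s=bot.read_state();print(s)
E
python3 a.py
```

```text
pics
top [ 329.4  -10.7 1439.2] 458.65050977442183
filler 0.68 [308.6 190.1] surf [574.7  53.4  62.4] z0 [585.9  56.3   0. ]
press_handle 0.93 [326.8 177. ] surf [615.7  -1.   69. ] z0 [611.3  -1.1  90. ]
press_handle 0.42 [202.6 243.7] surf [402.3 375.1  40.7] z0 [399.7 361.5  90. ]
press_hinge 0.66 [281.6 169. ] surf [641.2 140.3  50.2] z0 [643.4 141.4  40. ]
plate_front 0.83 [299.3 210.1] surf [518.6  82.5  16. ] z0 [518.8  82.7  14. ]
plate_back 0.4 [430.5 215.7] surf [ 514.1 -332.     2.7] z0 [ 512.7 -329.5   14. ]
plate_back 0.17 [308.7 189.3] surf [578.6  53.6  54.9] z0 [585.9  55.5  14. ]
wedge_grip 0.84 [400.9 237.1] surf [ 440.9 -232.2   40.9] z0 [ 442.4 -235.    23. ]
wedge_grip 0.74 [471.3 235.4] surf [ 450.6 -446.6   51.5] z0 [ 453.1 -455.6   23. ]
wedge_grip 0.63 [429.6 237.4] surf [ 441.6 -318.6   49. ] z0 [ 443.7 -324.3   23. ]
wedge_nose 0.83 [450.2 213.5] surf [ 522.4 -394.2    6. ] z0 [ 523.2 -395.8    0. ]
wedge_nose 0.62 [431. 214.] surf [ 520.  -334.4   -0.7] z0 [ 520.  -334.2    0. ]
wedge_nose 0.62 [378.7 226.6] surf [ 474.9 -167.8    5.5] z0 [ 475.4 -168.4   
[... 1697 characters left out ...]
7] z0 [ 472.2 -324.2    0. ]
wedge 0.67 [267.7 164.6] surf [ 470.6 -209.1   14.7] z0 [ 462.4 -216.9    0. ]
bottle 0.84 [199.4 198.1] surf [ 710.5 -316.3   34.9] z0 [ 698.3 -338.5    0. ]
bowls 0.78 [432.6 223.7] surf [412.8 386.1  35.1] z0 [390.8 386.5   0. ]
spreader 0.87 [407.9 291. ] surf [639.7 407.2   0.4] z0 [639.6 407.2   0. ]
{'time': 1.2, 'joint_pos': array([ 1.1,  0.3,  1.5,  0. ,  1.3, -0.2]), 'qvel': array([ 0.,  0., -0.,  0., -0., -0.]), 'effort': array([ -0. , -41.2, -26. ,  -0. ,   0. ,   0. ]), 'position': array([125.2, 509.9, 231.3]), 'tcp_rot': array([0.4, 3.1, 0. ]), 'ft_force': array([-0. , -0.4, -0.5]), 'wrist_torque': array([0., 0., 0.]), 'opening': 0.9985803052125488}
```

```bash
python3 - <<'E'
import cv2,numpy as np
t=cv2.imread("pics/top0.png");s=cv2.imread("pics/scene0.png")
a=cv2.resize(t[140:290,170:490],(800,375),interpolation=cv2.INTER_CUBIC)
b=cv2.resize(t[200:260,370:490],(400,200),interpolation=cv2.INTER_CUBIC)
d=cv2.resize(s[125:205,200:360],(400,200),interpolation=cv2.INTER_CUBIC)
cv2.imwrite("pics/v1.png",np.vstack([a,np.hstack([b,d])]))
E
```

```text
(no output)
```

View pics/v1.png

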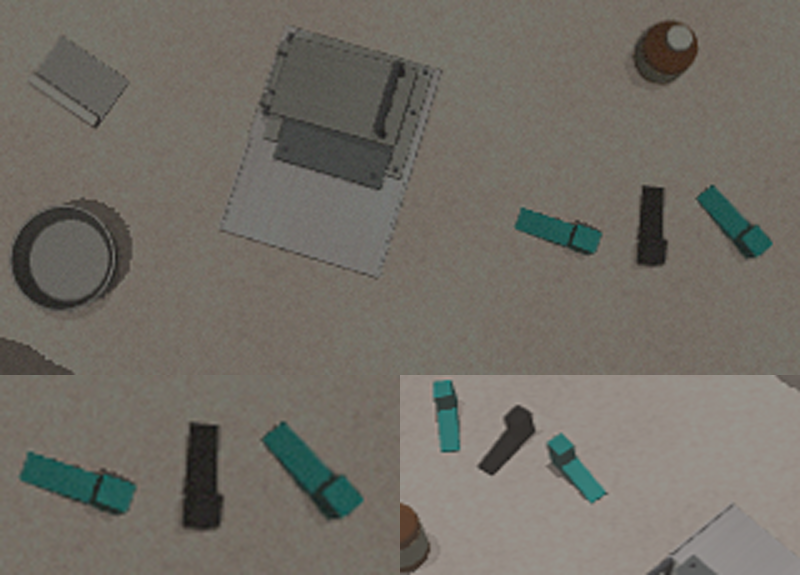

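View pics/scene0.png

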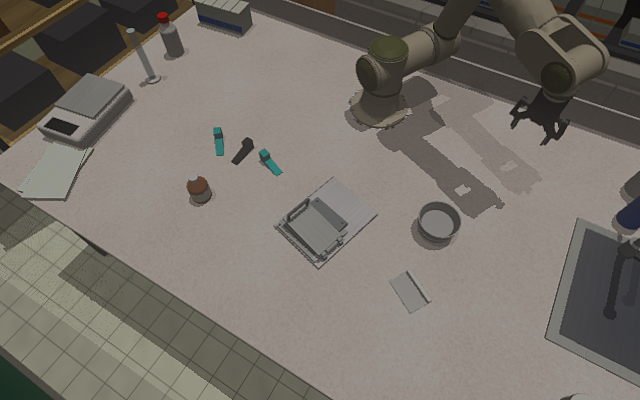

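```bash
cat > b.py <<'E'
from h import *
np.set_printoptions(precision=1,suppress=True)
for cam in ["top","scene"]:
    c,im,d=shot(cam)
    P=np.array(c["pose"])
    def cloud(m):
        v,u=np.nonzero(m&(d>0)); return np.array([at_depth(c,(a,b),d[b,a]) for a,b in zip(u,v)])
    for n in ["filler","plate","press_handle","wedge"]:
        for r in bot.regions_of(n,cam)[:3]:
            m=r["pixels"]; q=cloud(m)
            print(cam,n,round(r["p"],2),np.array(r["rect"]),"n",len(q),"z pct",np.percentile(q[:,2],[5,50,95]))
            if n=="filler" and len(q)>50:
                pp=np.array([at_z(c,(a,b),14)[:2] for b,a in np.argwhere(m)],np.float32)
                print("  rect z14",cv2.minAreaRect(pp))
                np.save("filler_%s.npy"%cam,q)
            if n=="press_handle":
                np.save("press_%s.npy"%cam,q)
                A=q
                for _ in range(8):
                    mu=A.mean(0); nn=np.linalg.svd(A-mu,full_matrices=False)[2][2]; nn*=np.sign(nn[2])
                    e=np.abs((q-mu)@nn); A=q[e<max(4,np.median(e)*1.5)]
                print("  plane",mu,nn,len(A),"tilt",np.degrees(np.arccos(nn[2]))); 
                hi=q[((q-mu)@nn)>20]; print("  handle pts",len(hi),hi.mean(0) if len(hi) else "", hi.min(0),hi.max(0))
            if n=="wedge": 
                v,u=np.nonzero(m); print("  col",im[v,u].mean(0),"rect",cv2.minAreaRect(q[:,:2].astype(np.float32)),"high",q[q[:,2]>33].mean(0) if (q[:,2]>33).any() else "")
E
python3 b.py
```

```text
top filler 0.74 [301.1 199.8  81.1  98.7] n 4788 z pct [10.5 19.1 67.1]
  rect z14 ((554.2354736328125, 76.42542266845703), (211.51695251464844, 273.263671875), 75.35560607910156)
top filler 0.39 [306.6 176.4  62.1  43.4] n 1710 z pct [ 45.1  57.3 103.8]
  rect z14 ((629.8853149414062, 68.71882629394531), (179.14028930664062, 105.58415985107422), 77.40444946289062)
top plate 0.95 [304.5 201.9  45.3  31. ] n 816 z pct [24.  30.4 35.8]
top press_handle 0.74 [307.  177.6  60.2  43. ] n 1729 z pct [ 44.7  57.3 103.7]
  plane [620.1  66.6  56.9] [0.  0.1 1. ] 1341 tilt 7.896925222999557
  handle pts 103 [602.6   5.9 106.9] [559.7 -10.   88.9] [644.6  20.7 114.2]
top wedge 0.9 [394.8 230.7  34.8  20.8] n 324 z pct [ 2.5 16.  49.3]
  col [35.3 83.3 77.5] rect ((457.92266845703125, -209.1802978515625), (100.35054016113281, 28.4879093170166), 71.10556030273438) high [ 446.3 -240.6   45.7]
top wedge 0.7 [463.9 228.9  25.8  30.2] n 305 z pct [ 3.7 16.3 48.5]
  col [32.4 78.  72.3] rect ((475.3509216308594, -429.4929504394531), (96.87413024902344, 29.29186248779297), 37.824527740478516) high [ 4
[... 912 characters left out ...]
scene wedge 0.73 [243.2 151.4  20.9  23.1] n 262 z pct [-0.4 12.5 45.9]
  col [58.  54.5 51.4] rect ((463.2075500488281, -323.84002685546875), (105.23514556884766, 51.20981979370117), 13.483233451843262) high [ 440.1 -317.9   42.5]
scene wedge 0.71 [218.7 140.1   9.2  31.5] n 214 z pct [-0.6 12.6 45.5]
  col [ 52.3 105.3 100.6] rect ((477.7685852050781, -427.75616455078125), (102.04649353027344, 30.903919219970703), 40.03091049194336) high [ 453.3 -443.6   42.6]
scene wedge 0.54 [268.9 163.   23.8  26.8] n 224 z pct [ 1.4 13.2 46.1]
  col [ 51.1 104.9 100.2] rect ((462.06585693359375, -204.13063049316406), (95.93675231933594, 26.540767669677734), 73.5069808959961) high [ 453.4 -234.    43.2]
```

```bash
cat >> h.py <<'E'
def goal(p,yaw,extra=None):
    """row values to a down-pointing tool pose with tool y along world direction yaw (deg), either sign"""
    s=bot.read_state(); R0=R.from_rotvec(s["tcp_rot"]); t=R0.inv().apply(np.asarray(p)-s["position"])/1000
    out=[]
    for k in (0,180):
        a=np.radians(yaw+k); y=np.array([np.cos(a),np.sin(a),0]); z=np.array([0,0,-1.]); x=np.cross(y,z)
        if extra is not None: pass
        Rg=R.from_matrix(np.c_[x,y,z]); out.append(np.degrees((R0.inv()*Rg).as_rotvec()))
    r=min(out,key=np.linalg.norm)
    print("t",t.round(4),"r",r.round(2),"time",round(s["time"],2),"now",np.round(s["position"],1),"j6",np.round(s["joint_pos"],2),"F",np.round(s["ft_force"],1),"op",round(s["opening"],3))
E
python3 -c "
from h import *
print(R.from_rotvec(bot.read_state()['tcp_rot']).as_matrix().round(3))
goal([605,7,160],75.2)"
```

```text
[[-0.971  0.238 -0.   ]
 [ 0.238  0.971 -0.   ]
 [ 0.    -0.    -1.   ]]
t [-0.5859 -0.3739  0.0713] r [-0.   -0.    1.01] time 1.7 now [125.2 509.8 231.3] j6 [ 1.11  0.31  1.5  -0.    1.33 -0.22] F [ 0.   0.1 -0.2] op 0.998
```

Request:
servo_tool([
  {"tx":-0.586,"ty":-0.374,"tz":0.04,"rz":1,"gripper":1},
  {"tx":-0.586,"ty":-0.374,"tz":0.04,"rz":1,"gripper":1},
  {"tx":-0.586,"ty":-0.374,"tz":0.04,"rz":1,"gripper":1},
  {"tx":-0.586,"ty":-0.374,"tz":0.04,"rz":1,"gripper":1},
  {"tx":-0.586,"ty":-0.374,"tz":0.04,"rz":1,"gripper":1},
  {"tx":-0.586,"ty":-0.374,"tz":0.04,"rz":1,"gripper":1},
  {"tx":-0.586,"ty":-0.374,"tz":0.04,"rz":1,"gripper":1},
  {"tx":-0.586,"ty":-0.374,"tz":0.04,"rz":1,"gripper":1},
], force=40)

```text
invalid input
```

```bash
python3 -c "
from h import *
goal([605,7,190],75.2)"
```

```text
t [-0.5859 -0.3739  0.0413] r [-0.   -0.    1.01] time 1.7 now [125.2 509.8 231.3] j6 [ 1.11  0.31  1.5  -0.    1.33 -0.22] F [ 0.   0.1 -0.2] op 0.998
```

Request:
servo_tool([
  {"tx":-0.3,"ty":-0.19,"tz":0.02,"rx":0,"ry":0,"rz":1,"gripper":1},
  {"tx":-0.3,"ty":-0.19,"tz":0.02,"rx":0,"ry":0,"rz":1,"gripper":1},
  {"tx":-0.3,"ty":-0.19,"tz":0.02,"rx":0,"ry":0,"rz":1,"gripper":1},
  {"tx":-0.3,"ty":-0.19,"tz":0.02,"rx":0,"ry":0,"rz":1,"gripper":1},
  {"tx":-0.3,"ty":-0.19,"tz":0.02,"rx":0,"ry":0,"rz":1,"gripper":1},
  {"tx":-0.3,"ty":-0.19,"tz":0.02,"rx":0,"ry":0,"rz":1,"gripper":1},
  {"tx":-0.3,"ty":-0.19,"tz":0.02,"rx":0,"ry":0,"rz":1,"gripper":1},
  {"tx":-0.3,"ty":-0.19,"tz":0.02,"rx":0,"ry":0,"rz":1,"gripper":1},
], force=40)

```text
time: 2.37
position: [356.8, 268.2, 212.7]
tcp_rot: [0.404, 3.115, 0.001]
ft_force: [0.6, 0.6, 0.5]
opening: 1.003
```

```bash
python3 -c "
from h import *
goal([605,7,190],75.2)"
```

```text
t [-0.3066 -0.1891  0.0228] r [0.03 0.03 0.  ] time 2.37 now [356.8 268.2 212.7] j6 [ 0.38  0.16  1.75  0.    1.24 -0.93] F [0.6 0.6 0.5] op 1.003
```

Request:
servo_tool([
  {"tx":-0.286,"ty":-0.184,"tz":0.022,"rx":0,"ry":0,"rz":0,"gripper":1},
  {"tx":-0.286,"ty":-0.184,"tz":0.022,"rx":0,"ry":0,"rz":0,"gripper":1},
  {"tx":-0.286,"ty":-0.184,"tz":0.022,"rx":0,"ry":0,"rz":0,"gripper":1},
  {"tx":-0.286,"ty":-0.184,"tz":0.022,"rx":0,"ry":0,"rz":0,"gripper":1},
  {"tx":-0.286,"ty":-0.184,"tz":0.022,"rx":0,"ry":0,"rz":0,"gripper":1},
  {"tx":-0.286,"ty":-0.184,"tz":0.022,"rx":0,"ry":0,"rz":0,"gripper":1},
  {"tx":-0.286,"ty":-0.184,"tz":0.022,"rx":0,"ry":0,"rz":0,"gripper":1},
  {"tx":-0.286,"ty":-0.184,"tz":0.022,"rx":0,"ry":0,"rz":0,"gripper":1},
])

```text
time: 3.03
position: [581.4, 22.5, 190.9]
tcp_rot: [0.405, 3.115, 0.0]
ft_force: [-0.5, 0.2, -0.3]
opening: 1.002
```

Request:
servo_tool([
  {"tx":0,"ty":0,"tz":0,"rx":0,"ry":0,"rz":0,"gripper":1},
  {"tx":0,"ty":0,"tz":0,"rx":0,"ry":0,"rz":0,"gripper":1},
])

```text
time: 3.2
position: [580.8, 22.9, 190.1]
tcp_rot: [-0.408, -3.114, -0.0]
ft_force: [-0.4, 0.4, 0.7]
opening: 1.001
```

```bash
python3 -c "
from h import *
goal([605,7,86],75.2)
c,im,d=shot('wrist','w1.png')
for n in ['press_handle','plate_front','press_hinge']:
  for r in bot.spot_point(n,'wrist')[:2]: print(n,r,at_z(c,r['uv'],{'press_handle':103,'plate_front':14,'press_hinge':40}[n]))
"
```

```text
t [-0.0276 -0.0091  0.1041] r [-0.   -0.07 -0.15] time 3.2 now [580.8  22.9 190.1] j6 [-0.16  0.47  1.38  0.    1.29 -1.47] F [-0.4  0.4  0.7] op 1.001
press_handle {'uv': [302.3, 244.2], 'p': 0.58} [604.26191256   5.08120401 103.        ]
plate_front {'uv': [366.7, 96.3], 'p': 0.67} [522.90805895  82.17402233  14.        ]
press_hinge {'uv': [470.2, 214.0], 'p': 0.76} [643.09515262 147.11925878  40.        ]
```

View pics/w1.png

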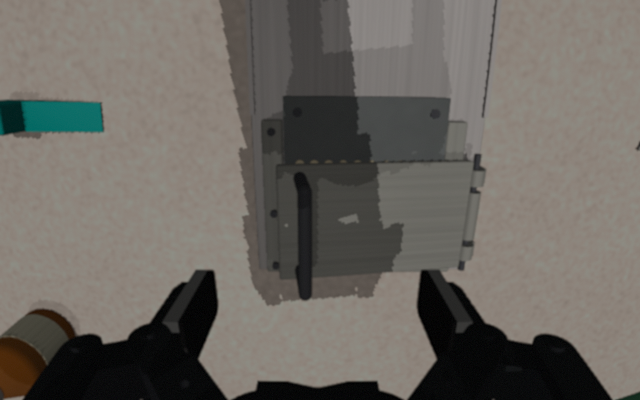

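Request:
servo_tool([
  {"tx":-0.027,"ty":-0.01,"tz":0.01,"rx":0,"ry":0,"rz":0,"gripper":1},
  {"tx":-0.027,"ty":-0.01,"tz":0.04,"rx":0,"ry":0,"rz":0,"gripper":1},
  {"tx":-0.027,"ty":-0.01,"tz":0.07,"rx":0,"ry":0,"rz":0,"gripper":0.6},
  {"tx":-0.027,"ty":-0.01,"tz":0.09,"rx":0,"ry":0,"rz":0,"gripper":0.6},
  {"tx":-0.027,"ty":-0.01,"tz":0.102,"rx":0,"ry":0,"rz":0,"gripper":0.6},
  {"tx":-0.027,"ty":-0.01,"tz":0.102,"rx":0,"ry":0,"rz":0,"gripper":0.4},
  {"tx":-0.027,"ty":-0.01,"tz":0.102,"rx":0,"ry":0,"rz":0,"gripper":0.2},
  {"tx":-0.027,"ty":-0.01,"tz":0.102,"rx":0,"ry":0,"rz":0,"gripper":0.05},
], force=40)

```text
time: 4.07
position: [604.6, 8.1, 90.9]
tcp_rot: [0.403, 3.113, -0.0]
ft_force: [0.2, 0.2, 0.6]
opening: 0.178
```

Request:
servo_tool([
  {"tx":0,"ty":0,"tz":0,"rx":0,"ry":0,"rz":0,"gripper":0.05},
  {"tx":0,"ty":0,"tz":0,"rx":0,"ry":0,"rz":0,"gripper":0.05},
  {"tx":0,"ty":0,"tz":0,"rx":0,"ry":0,"rz":0,"gripper":0.05},
])

```text
time: 4.32
position: [604.4, 7.2, 90.5]
tcp_rot: [0.405, 3.113, -0.002]
ft_force: [-1.9, -5.6, 4.4]
opening: 0.098
```

Request:
servo_tool([
  {"tx":0,"ty":0.0043,"tz":-0.0089,"rx":0,"ry":0,"rz":0,"gripper":0.05},
  {"tx":0,"ty":0.0122,"tz":-0.0226,"rx":0,"ry":0,"rz":0,"gripper":0.05},
  {"tx":0,"ty":0.0214,"tz":-0.0354,"rx":0,"ry":0,"rz":0,"gripper":0.05},
  {"tx":0,"ty":0.0319,"tz":-0.0472,"rx":0,"ry":0,"rz":0,"gripper":0.05},
  {"tx":0,"ty":0.0435,"tz":-0.0579,"rx":0,"ry":0,"rz":0,"gripper":0.05},
  {"tx":0,"ty":0.0561,"tz":-0.0674,"rx":0,"ry":0,"rz":0,"gripper":0.05},
  {"tx":0,"ty":0.0696,"tz":-0.0756,"rx":0,"ry":0,"rz":0,"gripper":0.05},
  {"tx":0,"ty":0.0839,"tz":-0.0824,"rx":0,"ry":0,"rz":0,"gripper":0.05},
])

```text
time: 4.98
position: [626.2, 86.7, 175.0]
tcp_rot: [0.406, 3.111, -0.007]
ft_force: [-2.2, -13.7, 12.3]
opening: 0.094
```

```bash
python3 -c "
from h import *
goal([604.4+.25*83.9,7.2+.967*83.9,90.5+82.4],75.2)"
```

```text
t [0.0012 0.0014 0.0021] r [-0.22  0.29 -0.08] time 4.98 now [626.2  86.7 175. ] j6 [-0.05  0.59  1.23 -0.01  1.32 -1.36] F [ -2.2 -13.7  12.3] op 0.094
```

Holding and tracking well; continue the arc.

Request:
servo_tool([
  {"tx":0,"ty":0.0149,"tz":-0.0053,"rx":0,"ry":0,"rz":0,"gripper":0.05},
  {"tx":0,"ty":0.0302,"tz":-0.0092,"rx":0,"ry":0,"rz":0,"gripper":0.05},
  {"tx":0,"ty":0.0458,"tz":-0.0115,"rx":0,"ry":0,"rz":0,"gripper":0.05},
  {"tx":0,"ty":0.0615,"tz":-0.0122,"rx":0,"ry":0,"rz":0,"gripper":0.05},
  {"tx":0,"ty":0.0774,"tz":-0.0113,"rx":0,"ry":0,"rz":0,"gripper":0.05},
  {"tx":0,"ty":0.0929,"tz":-0.0088,"rx":0,"ry":0,"rz":0,"gripper":0.05},
  {"tx":0,"ty":0.1038,"tz":-0.0062,"rx":0,"ry":0,"rz":0,"gripper":0.05},
  {"tx":0,"ty":0.1038,"tz":-0.0062,"rx":0,"ry":0,"rz":0,"gripper":0.05},
])

```text
time: 5.65
position: [654.0, 191.0, 179.5]
tcp_rot: [0.402, 3.108, 0.003]
ft_force: [7.4, 1.1, 5.7]
opening: 0.1
```

```bash
python3 -c "
from h import *
goal([593+24.2+.255*138,62-6.4+.967*138,200],75.2)"
```

```text
t [ 0.0009 -0.0022 -0.0205] r [0.16 0.42 0.06] time 5.65 now [654.  191.  179.5] j6 [ 0.11  0.7   1.03  0.    1.4  -1.2 ] F [7.4 1.1 5.7] op 0.1
```

Request:
servo_tool([
  {"tx":0,"ty":0,"tz":0,"rx":0,"ry":0,"rz":0,"gripper":0.35},
  {"tx":0,"ty":0,"tz":0,"rx":0,"ry":0,"rz":0,"gripper":0.35},
  {"tx":0,"ty":0,"tz":0,"rx":0,"ry":0,"rz":0,"gripper":0.35},
  {"tx":0,"ty":0,"tz":-0.01,"rx":0,"ry":0,"rz":0,"gripper":0.35},
  {"tx":0,"ty":0,"tz":-0.03,"rx":0,"ry":0,"rz":0,"gripper":0.35},
  {"tx":0,"ty":0,"tz":-0.06,"rx":0,"ry":0,"rz":0,"gripper":0.35},
  {"tx":0,"ty":0,"tz":-0.09,"rx":0,"ry":0,"rz":0,"gripper":0.35},
  {"tx":0,"ty":0,"tz":-0.1,"rx":0,"ry":0,"rz":0,"gripper":0.35},
])

```text
time: 6.32
position: [652.4, 189.4, 283.5]
tcp_rot: [0.404, 3.108, 0.003]
ft_force: [0.5, -0.6, 0.6]
opening: 0.347
```

```bash
cat > p.py <<'E'
from h import *
np.set_printoptions(precision=1,suppress=True)
c,im,d=shot("scene","scene1.png")
P=np.array(c["pose"])
for r in bot.regions_of("press_handle","scene")[:2]:
    m=r["pixels"]; v,u=np.nonzero(m&(d>0)); q=np.array([at_depth(c,(a,b),d[b,a]) for a,b in zip(u,v)])
    fy=np.array([.255,.967]); o=np.array([593,62.])
    h=(q[:,:2]-o)@fy; print(r["p"],len(q),"z",np.percentile(q[:,2],[5,50,95]),"fy",np.percentile(h,[5,50,95]))
    k=(q[:,2]>60)&(h<130)&(h>80)
    a=np.polyfit(q[k,2],h[k],1); print("lean deg",90+np.degrees(np.arctan(a[0])),k.sum())
for n in ["press_handle","plate_front","plate_back"]:
  for r in bot.spot_point(n,"scene")[:2]: print(n,round(r["p"],2),r["uv"],at_z(c,r["uv"],{"press_handle":192}.get(n,14)))
c,im,d=shot("top","top1.png")
for n in ["plate_front","plate_back","filler","plate"]:
  for r in bot.spot_point(n,"top")[:2]: print(n,round(r["p"],2),r["uv"],at_z(c,r["uv"],{"filler":0}.get(n,14)))
for r in bot.regions_of("plate","top")[:1]:
    pp=np.array([at_z(c,(a,b),30)[:2] for b,a in np.argwhere(r["pixels"])],np.float32); print(cv2.minAreaRect(pp))
goal([600,100,280],75.2)
E
python3 p.py; python3 -c "
import cv2,numpy as np
t=cv2.imread('pics/top1.png');s=cv2.imread('pics/scene1.png')
a=cv2.resize(t[130:260,240:370],(500,500));b=cv2.resize(s[150:280,260:390],(500,500))
cv2.imwrite('pics/v2.png',cv2.resize(np.hstack([a,b]),(800,400)))"
```

```text
0.59 765 z [ 55.6 172.4 208.7] fy [ 96.9 101.8 142.2]
lean deg 91.63648864362489 614
0.37 260 z [ 0.6 14.  45.3] fy [-419.4 -402.  -391.3]Traceback (most recent call last):
  File "p.py", line 10, in <module>
    a=np.polyfit(q[k,2],h[k],1); print("lean deg",90+np.degrees(np.arctan(a[0])),k.sum())
    raise TypeError("expected non-empty vector for x")
TypeError: expected non-empty vector for x
[ WARN:0@0.043] global loadsave.cpp:275 findDecoder imread_('pics/top1.png'): can't open/read file: check file path/integrity
Traceback (most recent call last):
TypeError: 'NoneType' object is not subscriptable
```

```bash
sed -i 's/(r\["p"\],len/(round(r["p"],2),len/; s/"scene")\[:2\]:\r*$/&/' p.py; sed -i 's/regions_of("press_handle","scene")\[:2\]/regions_of("press_handle","scene")[:1]/' p.py; python3 -c "
from h import *
goal([490,-325,250],85)"
```

```text
t [ 0.0256 -0.5388  0.0292] r [ 0.08  0.25 -9.8 ] time 6.42 now [652.2 189.4 280.3] j6 [ 0.11  0.66  0.85  0.    1.63 -1.2 ] F [ 0.4 -0.2 -1.8] op 0.35
```

Request:
servo_tool([
  {"tx":0.012,"ty":-0.27,"tz":0,"rx":0,"ry":0,"rz":-5,"gripper":0.35},
  {"tx":0.012,"ty":-0.27,"tz":0,"rx":0,"ry":0,"rz":-5,"gripper":0.35},
  {"tx":0.012,"ty":-0.27,"tz":0,"rx":0,"ry":0,"rz":-5,"gripper":0.35},
  {"tx":0.012,"ty":-0.27,"tz":0,"rx":0,"ry":0,"rz":-5,"gripper":0.35},
  {"tx":0.012,"ty":-0.27,"tz":0,"rx":0,"ry":0,"rz":-5,"gripper":1},
  {"tx":0.012,"ty":-0.27,"tz":0,"rx":0,"ry":0,"rz":-5,"gripper":1},
  {"tx":0.012,"ty":-0.27,"tz":0,"rx":0,"ry":0,"rz":-5,"gripper":1},
  {"tx":0.012,"ty":-0.27,"tz":0,"rx":0,"ry":0,"rz":-5,"gripper":1},
])

```text
time: 7.08
position: [569.6, -72.3, 276.0]
tcp_rot: [-0.276, -3.126, 0.0]
ft_force: [0.0, -0.2, 0.3]
opening: 0.893
```

```bash
python3 -c "
from h import *
goal([490,-325,250],85)"
```

```text
t [ 0.0341 -0.2627  0.0262] r [-0.01 -0.18 -5.07] time 7.08 now [569.6 -72.3 276. ] j6 [-0.33  0.4   1.26 -0.    1.48 -1.72] F [ 0.  -0.2  0.3] op 0.893
```

Request:
servo_tool([
  {"tx":0.034,"ty":-0.262,"tz":0.026,"rx":0,"ry":0,"rz":-5,"gripper":1},
  {"tx":0.034,"ty":-0.262,"tz":0.026,"rx":0,"ry":0,"rz":-5,"gripper":1},
  {"tx":0.034,"ty":-0.262,"tz":0.026,"rx":0,"ry":0,"rz":-5,"gripper":1},
  {"tx":0.034,"ty":-0.262,"tz":0.026,"rx":0,"ry":0,"rz":-5,"gripper":1},
  {"tx":0.034,"ty":-0.262,"tz":0.026,"rx":0,"ry":0,"rz":-5,"gripper":1},
  {"tx":0.034,"ty":-0.262,"tz":0.026,"rx":0,"ry":0,"rz":-5,"gripper":1},
  {"tx":0.034,"ty":-0.262,"tz":0.026,"rx":0,"ry":0,"rz":-5,"gripper":1},
  {"tx":0.034,"ty":-0.262,"tz":0.026,"rx":0,"ry":0,"rz":-5,"gripper":1},
])

```text
time: 7.75
position: [491.7, -323.3, 249.3]
tcp_rot: [-0.137, -3.136, -0.003]
ft_force: [-0.6, -0.3, 0.4]
opening: 0.997
```

Request:
servo_tool([
  {"tx":0,"ty":0,"tz":0,"rx":0,"ry":0,"rz":0,"gripper":1},
  {"tx":0,"ty":0,"tz":0,"rx":0,"ry":0,"rz":0,"gripper":1},
])

```text
time: 7.92
position: [493.7, -319.5, 251.2]
tcp_rot: [-0.129, -3.138, -0.002]
ft_force: [0.9, 0.7, -1.1]
opening: 0.998
```

```bash
cat > w.py <<'E'
from h import *
np.set_printoptions(precision=1,suppress=True)
c,im,d=shot("wrist","w2.png")
for r in bot.regions_of("wedge","wrist")[:3]:
    m=r["pixels"]; v,u=np.nonzero(m&(d>0)); q=np.array([at_depth(c,(a,b),d[b,a]) for a,b in zip(u,v)])
    print("reg",round(r["p"],2),r["rect"],im[v,u].mean(0))
    top=q[q[:,2]>40]; tap=q[q[:,2]<40]
    if len(top)>20: print(" heel top",len(top),cv2.minAreaRect(top[:,:2].astype(np.float32)),top.mean(0))
    print(" all",cv2.minAreaRect(q[:,:2].astype(np.float32)),np.percentile(q[:,2],[2,98]))
for n,z in [("wedge_grip",23),("wedge_nose",0)]:
  for r in bot.spot_point(n,"wrist")[:3]: print(n,round(r["p"],2),r["uv"],at_z(c,r["uv"],z))
E
python3 w.py; python3 p.py; python3 -c "
import cv2,numpy as np
t=cv2.imread('pics/top1.png');s=cv2.imread('pics/scene1.png');w=cv2.imread('pics/w2.png')
a=cv2.resize(t[130:260,240:370],(400,300));b=cv2.resize(s[150:280,260:390],(400,300))
cv2.imwrite('pics/v2.png',np.vstack([np.hstack([a,b]),cv2.resize(w,(800,300),interpolation=cv2.INTER_AREA)]))"
```

```text
reg 0.84 [306.6, 138.1, 31.0, 93.0] [18.8 17.7 17.8]
 heel top 948 ((435.0555114746094, -324.326904296875), (27.660669326782227, 30.326330184936523), 85.54747009277344) [ 434.8 -324.    45.8]
 all ((470.0911865234375, -328.4966125488281), (30.53512954711914, 101.97748565673828), 85.54747009277344) [ 2.4 47.1]
reg 0.78 [415.2, 121.8, 89.2, 52.5] [ 6.9 49.5 46.4]
 heel top 954 ((447.75701904296875, -239.92822265625), (32.533531188964844, 27.622344970703125), 70.44063568115234) [ 447.5 -240.6   45.7]
 all ((459.86492919921875, -208.01104736328125), (101.41205596923828, 30.855234146118164), 71.82037353515625) [ 1.9 47. ]
reg 0.72 [212.9, 149.9, 98.6, 74.8] [ 9.4 85.2 80.3]
 heel top 913 ((449.5779113769531, -449.998046875), (32.24545669555664, 28.34425163269043), 38.805782318115234) [ 449.2 -448.9   45.9]
 all ((481.4819641113281, -436.4148254394531), (98.62712860107422, 48.16659164428711), 39.4782600402832) [ 2.2 47.3]
wedge_grip 0.84 [308.1, 105.2] [ 432.6 -324.2   23. ]
wedge_grip 0.74 [389.2, 113.5] [ 447.4 -242.1   23. ]
wedge_grip 0.72 [188.4, 133.5] [ 450.  -451.9   23. ]
wedge_no
[... 174 characters left out ...]
  208.8] fy [ 96.9 101.9 143.2]
lean deg 92.21340587584821 622
press_handle 0.57 [345.8, 235.3] [659.8 198.3 192. ]
plate_front 0.57 [333.6, 208.8] [511.5  83.3  14. ]
plate_back 0.62 [298.7, 239.0] [663.8  41.9  14. ]
plate_front 0.67 [298.9, 210.1] [518.8  83.9  14. ]
plate_back 0.89 [315.6, 167.1] [658.4  36.   14. ]
plate_back 0.31 [280.1, 171.1] [642.3 148.7  14. ]
filler 0.62 [308.3, 185.8] [599.8  57.8   0. ]
plate 0.55 [309.7, 187.4] [592.1  52.5  14. ]
((592.8444213867188, 59.85694122314453), (146.03160095214844, 156.47296142578125), 74.73143768310547)
t [-0.1  0.4 -0. ] r [ 0. -0. 10.] time 8.67 now [ 493.1 -321.1  251.6] j6 [-0.8  0.4  1.3  0.   1.4 -2.3] F [-0.3  0.8 -0.4] op 1.0
```

View pics/v2.png

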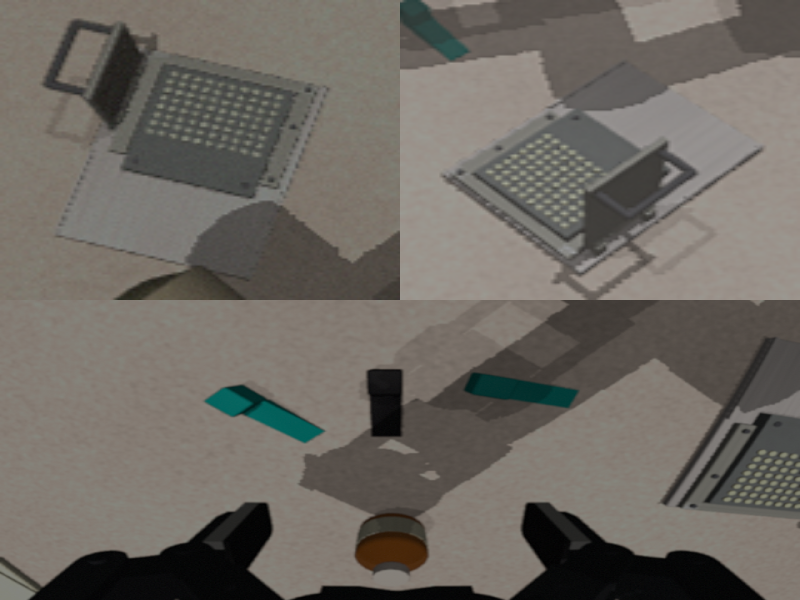

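```bash
python3 -c "
from h import *
goal([435,-324.3,12],85.5)"
```

```text
t [ 0.0576 -0.0081  0.2396] r [ 0.  -0.  -0.3] time 8.67 now [ 493.1 -321.1  251.6] j6 [-0.78  0.44  1.26  0.    1.44 -2.26] F [-0.3  0.8 -0.4] op 1.0
```

Request:
servo_tool([
  {"tx":0.0576,"ty":-0.008,"tz":0.04,"rx":0,"ry":0,"rz":0,"gripper":0.7},
  {"tx":0.0576,"ty":-0.008,"tz":0.08,"rx":0,"ry":0,"rz":0,"gripper":0.7},
  {"tx":0.0576,"ty":-0.008,"tz":0.12,"rx":0,"ry":0,"rz":0,"gripper":0.7},
  {"tx":0.0576,"ty":-0.008,"tz":0.15,"rx":0,"ry":0,"rz":0,"gripper":0.7},
  {"tx":0.0576,"ty":-0.008,"tz":0.17,"rx":0,"ry":0,"rz":0,"gripper":0.7},
  {"tx":0.0576,"ty":-0.008,"tz":0.17,"rx":0,"ry":0,"rz":0,"gripper":0.7},
  {"tx":0.0576,"ty":-0.008,"tz":0.17,"rx":0,"ry":0,"rz":0,"gripper":0.7},
])

```text
time: 9.25
position: [435.1, -324.2, 81.7]
tcp_rot: [-0.132, -3.138, -0.001]
ft_force: [0.4, -1.2, 0.3]
opening: 0.696
```

```bash
python3 -c "
from h import *
goal([435,-324.3,12],85.5)"
```

```text
t [ 0.     -0.0001  0.0697] r [ 0.05 -0.05 -0.3 ] time 9.25 now [ 435.1 -324.2   81.7] j6 [-0.86  0.51  1.62  0.    1.   -2.34] F [ 0.4 -1.2  0.3] op 0.696
```

Request:
servo_tool([
  {"tx":0,"ty":0,"tz":0.03,"rx":0,"ry":0,"rz":0,"gripper":0.7},
  {"tx":0,"ty":0,"tz":0.055,"rx":0,"ry":0,"rz":0,"gripper":0.7},
  {"tx":0,"ty":0,"tz":0.0695,"rx":0,"ry":0,"rz":0,"gripper":0.7},
  {"tx":0,"ty":0,"tz":0.0695,"rx":0,"ry":0,"rz":0,"gripper":0.6},
  {"tx":0,"ty":0,"tz":0.0695,"rx":0,"ry":0,"rz":0,"gripper":0.4},
  {"tx":0,"ty":0,"tz":0.0695,"rx":0,"ry":0,"rz":0,"gripper":0.2},
  {"tx":0,"ty":0,"tz":0.0695,"rx":0,"ry":0,"rz":0,"gripper":0.2},
  {"tx":0,"ty":0,"tz":0.0695,"rx":0,"ry":0,"rz":0,"gripper":0.2},
], force=60)

```text
time: 9.92
position: [436.3, -325.4, 14.7]
tcp_rot: [0.131, 3.136, -0.005]
ft_force: [-0.4, 0.4, 7.2]
opening: 0.321
```

Request:
servo_tool([
  {"tx":0,"ty":0,"tz":0,"rx":0,"ry":0,"rz":0,"gripper":0.2},
  {"tx":0,"ty":0,"tz":0,"rx":0,"ry":0,"rz":0,"gripper":0.2},
  {"tx":0,"ty":0,"tz":-0.02,"rx":0,"ry":0,"rz":0,"gripper":0.2},
  {"tx":0,"ty":0,"tz":-0.05,"rx":0,"ry":0,"rz":0,"gripper":0.2},
  {"tx":0,"ty":0,"tz":-0.08,"rx":0,"ry":0,"rz":0,"gripper":0.2},
  {"tx":0,"ty":0,"tz":-0.1,"rx":0,"ry":0,"rz":0,"gripper":0.2},
  {"tx":0,"ty":0,"tz":-0.1,"rx":0,"ry":0,"rz":0,"gripper":0.2},
  {"tx":0,"ty":0,"tz":-0.1,"rx":0,"ry":0,"rz":0,"gripper":0.2},
])

```text
time: 10.58
position: [435.5, -324.6, 113.7]
tcp_rot: [0.131, 3.137, -0.004]
ft_force: [0.5, -1.0, -1.7]
opening: 0.315
```

```bash
sed 's/w2.png/w3.png/' w.py > w3.py; python3 w3.py; python3 -c "
from h import *
goal([435,-324.3,12],85.5)"
```

```text
reg 0.8 [470.2, 215.7, 124.6, 70.8] [10.4 70.9 66.9]
 heel top 2007 ((447.476318359375, -239.9830780029297), (32.31675338745117, 28.077911376953125), 70.96920776367188) [ 446.2 -240.9   45.4]
 all ((467.0595703125, -209.16104125976562), (103.4758071899414, 45.925331115722656), 71.47952270507812) [ 0.3 46.8]
reg 0.68 [315.4, 308.4, 73.5, 161.1] [8.5 8.1 8.7]
 heel top 10085 ((467.9720458984375, -327.7974548339844), (28.737024307250977, 101.05266571044922), 85.55239868164062) [ 441.8 -325.5  131.2]
 all ((507.1268615722656, -323.5151672363281), (52.8441047668457, 178.0762176513672), 82.22892761230469) [102.5 145.8]
reg 0.66 [177.7, 252.5, 142.7, 98.0] [11.2 88.9 83.9]
 heel top 1825 ((449.3688049316406, -449.85504150390625), (32.216575622558594, 29.138113021850586), 40.010536193847656) [ 447.9 -448.3   45.6]
 all ((485.3914794921875, -444.8616027832031), (106.05461883544922, 67.8870620727539), 40.0924072265625) [ 1. 47.]
wedge_grip 0.93 [439.9, 210.5] [ 445.9 -239.4   23. ]
wedge_grip 0.74 [317.6, 281.3] [ 495.4 -330.1   23. ]
wedge_grip 0.6 [149.4, 238.5] [ 450.5 -450.5   23. ]
wedge_nose 0.73 [523.2, 225.4] [ 473.7 -162.9    0. ]
wedge_nose 0.71 [317.1, 382.5] [ 620.2 -341.1    0. ]
wedge_nose 0.66 [240.2, 291.1] [ 513.9 -397.2    0. ]
t [-0.0005 -0.0006  0.0991] r [ 0.08 -0.09 -0.3 ] time 10.78 now [ 434.7 -323.8  111.1] j6 [-0.86  0.47  1.6  -0.    1.07 -2.34] F [-0.1 -0.2 -1. ] op 0.315
```

```bash
python3 -c "
from h import *
goal([431,106,110],75)"
```

```text
t [0.0396 0.428  0.0018] r [ 0.08 -0.09 10.2 ] time 10.78 now [ 434.7 -323.8  111.1] j6 [-0.86  0.47  1.6  -0.    1.07 -2.34] F [-0.1 -0.2 -1. ] op 0.315
```

Request:
servo_tool([
  {"tx":0.02,"ty":0.214,"tz":0,"rx":0,"ry":0,"rz":5,"gripper":0.2},
  {"tx":0.02,"ty":0.214,"tz":0,"rx":0,"ry":0,"rz":5,"gripper":0.2},
  {"tx":0.02,"ty":0.214,"tz":0,"rx":0,"ry":0,"rz":5,"gripper":0.2},
  {"tx":0.02,"ty":0.214,"tz":0,"rx":0,"ry":0,"rz":5,"gripper":0.2},
  {"tx":0.02,"ty":0.214,"tz":0,"rx":0,"ry":0,"rz":5,"gripper":0.2},
  {"tx":0.02,"ty":0.214,"tz":0,"rx":0,"ry":0,"rz":5,"gripper":0.2},
  {"tx":0.02,"ty":0.214,"tz":0,"rx":0,"ry":0,"rz":5,"gripper":0.2},
  {"tx":0.02,"ty":0.214,"tz":0,"rx":0,"ry":0,"rz":5,"gripper":0.2},
])

```text
time: 11.45
position: [433.2, -109.5, 111.8]
tcp_rot: [-0.267, -3.13, 0.0]
ft_force: [-0.2, -0.8, -0.9]
opening: 0.319
```

```bash
python3 -c "
from h import *
goal([431,106,110],75)"
```

```text
t [0.0386 0.2121 0.0018] r [-0.01 -0.02  5.25] time 11.45 now [ 433.2 -109.5  111.8] j6 [-0.51  0.29  1.88 -0.    0.98 -1.91] F [-0.2 -0.8 -0.9] op 0.319
```

Request:
servo_tool([
  {"tx":0.0385,"ty":0.213,"tz":0,"rx":0,"ry":0,"rz":5.2,"gripper":0.2},
  {"tx":0.0385,"ty":0.213,"tz":0,"rx":0,"ry":0,"rz":5.2,"gripper":0.2},
  {"tx":0.0385,"ty":0.213,"tz":0,"rx":0,"ry":0,"rz":5.2,"gripper":0.2},
  {"tx":0.0385,"ty":0.213,"tz":0,"rx":0,"ry":0,"rz":5.2,"gripper":0.2},
  {"tx":0.0385,"ty":0.213,"tz":0,"rx":0,"ry":0,"rz":5.2,"gripper":0.2},
  {"tx":0.0385,"ty":0.213,"tz":0,"rx":0,"ry":0,"rz":5.2,"gripper":0.2},
  {"tx":0.0385,"ty":0.213,"tz":0,"rx":0,"ry":0,"rz":5.2,"gripper":0.2},
  {"tx":0.0385,"ty":0.213,"tz":0,"rx":0,"ry":0,"rz":5.2,"gripper":0.2},
])

```text
time: 12.12
position: [431.9, 106.0, 111.9]
tcp_rot: [-0.411, -3.114, 0.001]
ft_force: [-0.2, -0.7, -0.8]
opening: 0.324
```

```bash
python3 -c "
from h import *
np.set_printoptions(precision=1,suppress=True)
c,im,d=shot('wrist','w4.png')
P=[at_depth(c,(u,v),d[v,u]) for v in range(300,400,4) for u in range(200,460,4) if d[v,u]>0]
P=np.array(P)
fx=np.array([.966,-.259]);fy=np.array([.259,.966])
for n,z in [('plate_front',14),('wedge_nose',98)]:
  for r in bot.spot_point(n,'wrist')[:2]: print(n,r,at_z(c,r['uv'],z))
v,u=np.mgrid[200:400:40,200:460:20]
for vv in range(300,400,12): print(vv,[int(at_depth(c,(uu,vv),d[vv,uu])[2]) for uu in range(180,480,20)])
goal([431,106,26.5],75)
c,im,d=shot('scene','s2.png')
for n,z in [('plate_front',14),('wedge_nose',98),('wedge_grip',122)]:
  for r in bot.spot_point(n,'scene')[:2]: print(n,r,at_z(c,r['uv'],z))
w=cv2.imread('pics/w4.png'); s=cv2.imread('pics/s2.png')
cv2.imwrite('pics/v3.png',np.hstack([cv2.resize(w,(480,300)),cv2.resize(s[170:270,270:375],(315,300),interpolation=cv2.INTER_CUBIC)]))
"
```

```text
wedge_nose {'uv': [322.2, 385.8], 'p': 0.89} [513.   86.8  98. ]
wedge_nose {'uv': [47.6, 310.7], 'p': 0.85} [426.5 -48.9  98. ]
300 [0, 14, 15, 13, 151, 144, 143, 143, 143, 149, 152, 13, 13, 13, 1]
312 [0, 157, 14, 158, 158, 145, 143, 143, 142, 149, 158, 158, 13, 157, 0]
324 [254, 164, 158, 164, 165, 146, 142, 143, 143, 150, 164, 164, 158, 164, 164]
336 [170, 168, 163, 254, 169, 147, 143, 142, 142, 152, 169, 168, 163, 170, 170]
348 [175, 168, 166, 180, 181, 149, 107, 107, 107, 153, 180, 179, 166, 171, 175]
360 [176, 168, 165, 185, 185, 30, 106, 105, 104, 30, 184, 184, 166, 168, 176]
372 [165, 168, 166, 188, 189, 29, 102, 103, 103, 29, 189, 189, 167, 169, 0]
384 [170, 169, 23, 192, 192, 185, 185, 99, 185, 185, 192, 192, 165, 168, 170]
396 [175, 171, 196, 196, 195, 190, 191, 191, 190, 190, 195, 196, 14, 172, 173]
t [0.  0.  0.1] r [-0.  -0.  -0.1] time 12.27 now [431.8 105.5 112. ] j6 [-0.   0.3  1.9 -0.   1.  -1.3] F [-0.7  0.  -1.8] op 0.316
plate_front {'uv': [344.6, 234.3], 'p': 0.63} [576.  159.5  14. ]
plate_front {'uv': [333.1, 211.2], 'p': 0.61} [520.4  86.4  14. ]
wedge_nose {'uv': [278.0, 172.5], 'p': 0.57} [ 527. -118.   98.]
wedge_nose {'uv': [334.5, 198.9], 'p': 0.56} [522.9  90.4  98. ]
wedge_grip {'uv': [267.8, 155.9], 'p': 0.81} [ 501.3 -172.3  122. ]
wedge_grip {'uv': [355.5, 176.5], 'p': 0.61} [430.5 113.8 122. ]
```

View pics/v3.png

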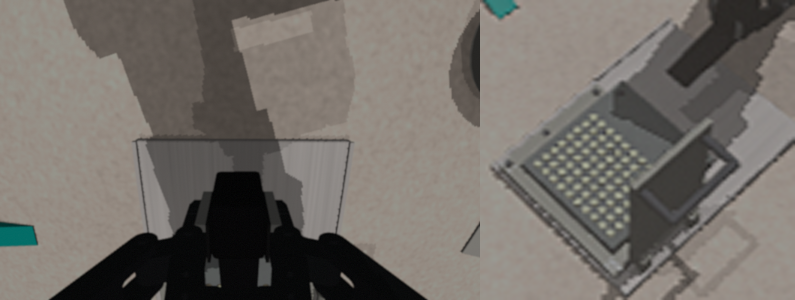

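```bash
python3 -c "
from h import *
np.set_printoptions(precision=1,suppress=True)
c=bot.calibration('wrist'); im=cv2.imread('pics/w4.png')
g=cv2.cvtColor(im,cv2.COLOR_BGR2GRAY).astype(float)
# darkest row near front edge per column
us=list(range(195,460,8)); pts=[(u,175+np.argmin(g[175:200,u])) for u in us]
W=np.array([at_z(c,p,14)[:2] for p in pts]);
k=cv2.fitLine(W.astype(np.float32),cv2.DIST_HUBER,0,.01,.01).ravel(); print('edge dir yaw',np.degrees(np.arctan2(k[1],k[0])),'pt',k[2:], [p[1] for p in pts])
R_,L=at_z(c,(181,187),14),at_z(c,(467,187),14); print(R_,L,np.linalg.norm(L-R_))
fx=np.array([.966,-.259]);fy=np.array([.259,.966])
m=(R_+L)[:2]/2; print('origin',m+180*fx-5*fy,'pf',m+105*fx-5*fy)
"
```

```text
edge dir yaw 74.90998 pt [418.5 106.5] [np.int64(186), np.int64(185), np.int64(186), np.int64(186), np.int64(186), np.int64(186), np.int64(186), np.int64(186), np.int64(186), np.int64(186), np.int64(186), np.int64(186), np.int64(186), np.int64(186), np.int64(186), np.int64(186), np.int64(186), np.int64(186), np.int64(186), np.int64(186), np.int64(186), np.int64(186), np.int64(186), np.int64(186), np.int64(186), np.int64(186), np.int64(186), np.int64(186), np.int64(186), np.int64(186), np.int64(187), np.int64(187), np.int64(187), np.int64(187)]
[394.5  15.   14. ] [447.7 212.5  14. ] 204.574002000322
origin [593.7  62.3] pf [521.3  81.7]
```

Request:
servo_tool([
  {"tx":0,"ty":0,"tz":0.03,"rx":0,"ry":0,"rz":0,"gripper":0.2},
  {"tx":0,"ty":0,"tz":0.06,"rx":0,"ry":0,"rz":0,"gripper":0.2},
  {"tx":0,"ty":0,"tz":0.075,"rx":0,"ry":0,"rz":0,"gripper":0.2},
  {"tx":0,"ty":0,"tz":0.081,"rx":0,"ry":0,"rz":0,"gripper":0.2},
  {"tx":0,"ty":0,"tz":0.081,"rx":0,"ry":0,"rz":0,"gripper":0.2},
  {"tx":0,"ty":0,"tz":0.081,"rx":0,"ry":0,"rz":0,"gripper":0.2},
])

```text
time: 12.97
position: [431.9, 107.0, 31.8]
tcp_rot: [0.41, 3.114, 0.0]
ft_force: [0.3, -0.4, 0.4]
opening: 0.321
```

Request:
servo_tool([
  {"tx":0,"ty":0,"tz":0.002,"rx":0,"ry":0,"rz":0,"gripper":0.2},
  {"tx":0,"ty":0,"tz":0.003,"rx":0,"ry":0,"rz":0,"gripper":0.2},
  {"tx":0,"ty":0,"tz":0.003,"rx":0,"ry":0,"rz":0,"gripper":0.2},
])

```text
time: 13.22
position: [431.9, 107.1, 28.7]
tcp_rot: [0.41, 3.113, 0.0]
ft_force: [1.2, -0.1, 0.4]
opening: 0.317
```

Request:
servo_tool([
  {"tx":0,"ty":0,"tz":0.0012,"rx":0,"ry":0,"rz":0,"gripper":0.2},
  {"tx":0,"ty":0,"tz":0.0012,"rx":0,"ry":0,"rz":0,"gripper":0.2},
  {"tx":0,"ty":0,"tz":0.0012,"rx":0,"ry":0,"rz":0,"gripper":0.2},
])

```text
time: 13.47
position: [431.9, 107.2, 28.6]
tcp_rot: [0.409, 3.113, -0.0]
ft_force: [-7.6, -0.9, 21.5]
opening: 0.316
```

Request:
servo_tool([
  {"tx":0,"ty":0,"tz":0.0008,"rx":0,"ry":0,"rz":0,"gripper":0.2},
  {"tx":0,"ty":0,"tz":0.0008,"rx":0,"ry":0,"rz":0,"gripper":0.2},
  {"tx":0,"ty":0,"tz":0.0008,"rx":0,"ry":0,"rz":0,"gripper":0.2},
])

```text
time: 13.72
position: [431.9, 107.2, 28.6]
tcp_rot: [0.409, 3.113, -0.0]
ft_force: [-11.2, -1.5, 34.1]
opening: 0.323
```

Request:
servo_tool([
  {"tx":0,"ty":0,"tz":-0.0015,"rx":0,"ry":0,"rz":0,"gripper":0.2},
  {"tx":-0.003,"ty":-0.001,"tz":-0.0015,"rx":0,"ry":0,"rz":0,"gripper":0.2},
  {"tx":-0.006,"ty":-0.001,"tz":-0.0015,"rx":0,"ry":0,"rz":0,"gripper":0.2},
  {"tx":-0.009,"ty":-0.001,"tz":-0.0015,"rx":0,"ry":0,"rz":0,"gripper":0.2},
  {"tx":-0.012,"ty":-0.001,"tz":-0.0015,"rx":0,"ry":0,"rz":0,"gripper":0.2},
  {"tx":-0.015,"ty":-0.001,"tz":-0.0015,"rx":0,"ry":0,"rz":0,"gripper":0.2},
  {"tx":-0.015,"ty":-0.001,"tz":-0.0015,"rx":0,"ry":0,"rz":0,"gripper":0.2},
], force=80)

```text
time: 14.3
position: [444.9, 102.7, 28.7]
tcp_rot: [-0.409, -3.113, -0.0]
ft_force: [-12.0, 2.8, 21.3]
opening: 0.315
```

Request:
servo_tool([
  {"tx":-0.003,"ty":0,"tz":-0.0007,"rx":0,"ry":0,"rz":0,"gripper":0.2},
  {"tx":-0.006,"ty":0,"tz":-0.0007,"rx":0,"ry":0,"rz":0,"gripper":0.2},
  {"tx":-0.008,"ty":0,"tz":-0.0007,"rx":0,"ry":0,"rz":0,"gripper":0.2},
  {"tx":-0.008,"ty":0,"tz":-0.0007,"rx":0,"ry":0,"rz":0,"gripper":0.2},
])

```text
time: 14.63
position: [453.5, 100.3, 28.8]
tcp_rot: [-0.41, -3.114, -0.0]
ft_force: [-5.2, 1.1, 8.4]
opening: 0.315
```

```bash
cat > q.py <<'E'
from h import *
import sys
np.set_printoptions(precision=1,suppress=True)
s=bot.read_state(); p=s["position"][:2]-np.array([521.3,81.7]); fx=np.array([.966,-.259]);fy=np.array([.259,.966])
print("TCP rel pf",p@fx,p@fy,"insertion",p@fx+84,"F along",s["ft_force"][:2]@fx,s["ft_force"],s["position"],"t",s["time"])
c,im,d=shot("scene",sys.argv[1])
for n in ["plate_front","plate_back","wedge_nose","wedge_grip"]:
  for r in bot.spot_point(n,"scene")[:2]: print(n,round(r["p"],2),np.array(r["uv"]))
# plate top-surface plane from depth over the known plate area, world
o=np.array([593.7,62.3]); H=[]
for X in range(-72,72,4):
  for Y in range(-60,40,4):
    w=np.r_[o+X*fx+Y*fy,30.]; u=np.round(proj(c,w)).astype(int)
    z=d[u[1],u[0]]
    if z>0:
      q=at_depth(c,u,z); r_=q[:2]-o
      H.append([r_@fx,r_@fy,q[2]])
H=np.array(H); k=(H[:,2]>22)&(H[:,2]<46)&(abs(H[:,0])<73)&(abs(H[:,1])<68)
H=H[k]
for _ in range(4):
  A=np.c_[H[:,:2],np.ones(len(H))]; co=np.linalg.lstsq(A,H[:,2],rcond=None)[0]; e=np.abs(A@co-H[:,2]); H=H[e<3*np.median(e)+.5]
print("plane n",len(H),"front z",co@[-75,0,1],"back z",co@[75,0,1],"mid resid",np.median(e))
cv2.imwrite("pics/z_"+sys.argv[1],cv2.resize(im[170:270,265:385,::-1],(720,600),interpolation=cv2.INTER_CUBIC))
E
python3 q.py s3.png
```

```text
TCP rel pf -70.32714790591915 0.368342108901331 insertion 13.672852094080852 F along -5.273075335704034 [-5.2  1.1  8.4] [453.5 100.3  28.8] t 14.6333
plate_front 0.65 [331.4 211.2]
plate_back 0.78 [301.2 241. ]
plate_back 0.15 [313.3 221.8]
wedge_nose 0.82 [278.5 175.5]
wedge_nose 0.53 [331.5 214.2]
wedge_grip 0.62 [264.3 156.2]
wedge_grip 0.57 [220.  133.6]
plane n 823 front z 28.490950256647835 back z 29.96791139115802 mid resid 1.6026856987870701
```

View pics/z_s3.png

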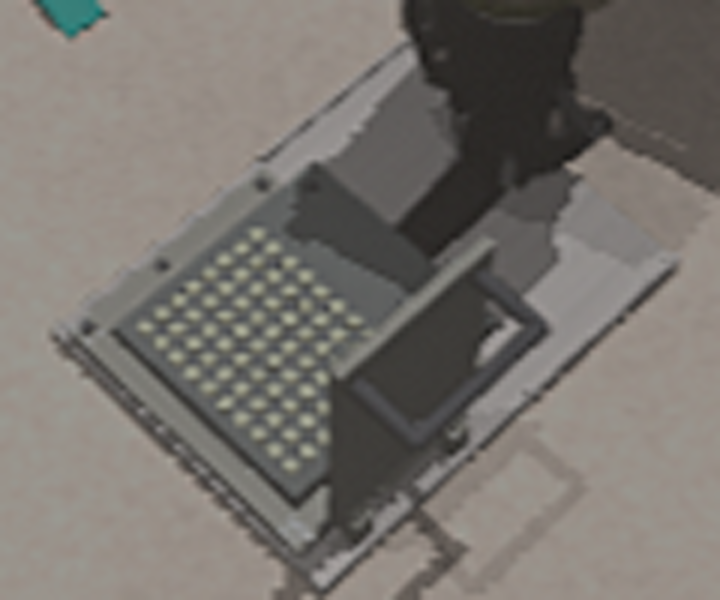

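Request:
servo_tool([
  {"tx":-0.003,"ty":0,"tz":0,"rx":0,"ry":0,"rz":0,"gripper":0.2},
  {"tx":-0.006,"ty":0,"tz":0,"rx":0,"ry":0,"rz":0,"gripper":0.2},
  {"tx":-0.009,"ty":0,"tz":0,"rx":0,"ry":0,"rz":0,"gripper":0.2},
  {"tx":-0.012,"ty":0,"tz":0,"rx":0,"ry":0,"rz":0,"gripper":0.2},
  {"tx":-0.012,"ty":0,"tz":0,"rx":0,"ry":0,"rz":0,"gripper":0.2},
])

```text
time: 15.3
position: [463.5, 97.6, 28.8]
tcp_rot: [-0.409, -3.111, -0.0]
ft_force: [-13.5, 4.1, 17.5]
opening: 0.315
```

```bash
python3 q.py s4.png
```

```text
TCP rel pf -59.95578029262445 0.4038792693373667 insertion 24.044219707375547 F along -14.12149539586774 [-13.5   4.1  17.5] [463.5  97.6  28.8] t 15.3
plate_front 0.58 [339.  205.4]
plate_front 0.19 [203.2 194.9]
plate_back 0.76 [299.9 240.1]
plate_back 0.3 [330.8 248.1]
wedge_nose 0.77 [219.8 154.5]
wedge_nose 0.67 [280.6 173.5]
wedge_grip 0.79 [269.5 156.7]
wedge_grip 0.66 [219.8 132.6]
plane n 793 front z 30.22442980805275 back z 29.788718547801654 mid resid 1.4430052363332706
```

Request:
servo_tool([
  {"tx":-0.003,"ty":0,"tz":0,"rx":0,"ry":0,"rz":0,"gripper":0.2},
  {"tx":-0.006,"ty":0,"tz":0,"rx":0,"ry":0,"rz":0,"gripper":0.2},
  {"tx":-0.009,"ty":0,"tz":-0.0003,"rx":0,"ry":0,"rz":0,"gripper":0.2},
  {"tx":-0.011,"ty":0,"tz":-0.0003,"rx":0,"ry":0,"rz":0,"gripper":0.2},
  {"tx":-0.011,"ty":0,"tz":-0.0003,"rx":0,"ry":0,"rz":0,"gripper":0.2},
  {"tx":-0.011,"ty":0,"tz":-0.0003,"rx":0,"ry":0,"rz":0,"gripper":0.2},
])

```text
time: 16.05
position: [474.6, 94.6, 28.8]
tcp_rot: [-0.409, -3.112, -0.0]
ft_force: [-9.3, 3.7, 9.9]
opening: 0.319
```

```bash
python3 q.py s5.png
```

```text
TCP rel pf -48.50356348765951 0.3738703218679895 insertion 35.49643651234049 F along -9.892286418812038 [-9.3  3.7  9.9] [474.6  94.6  28.8] t 16.05
plate_front 0.83 [330.8 211.3]
plate_back 0.78 [301.7 244. ]
wedge_nose 0.71 [282.5 173.6]
wedge_nose 0.7 [219.1 155.5]
wedge_grip 0.79 [220.  133.9]
wedge_grip 0.74 [265.7 153.9]
plane n 810 front z 33.561961685552625 back z 30.058232510872394 mid resid 1.4532409581512553
```

View pics/z_s5.png

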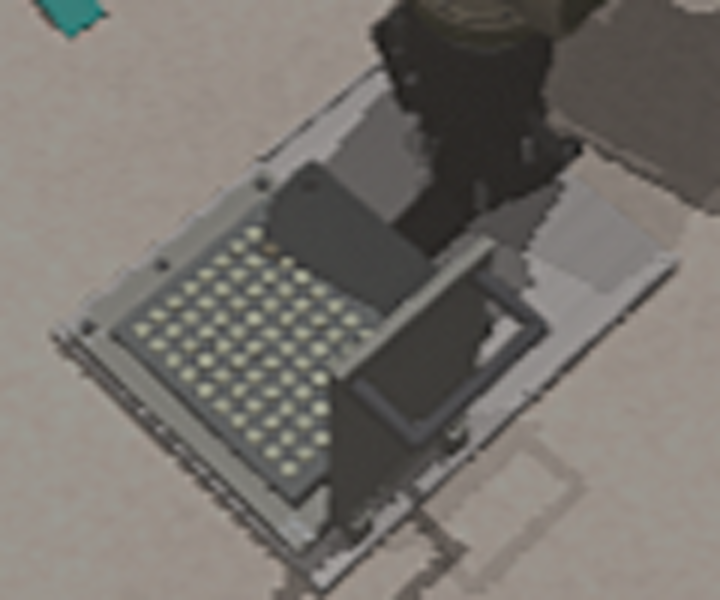

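Request:
servo_tool([
  {"tx":0,"ty":0,"tz":0,"rx":0,"ry":0,"rz":0,"gripper":0.2},
  {"tx":0,"ty":0,"tz":0,"rx":0,"ry":0,"rz":0,"gripper":0.2},
  {"tx":0,"ty":0,"tz":0,"rx":0,"ry":0,"rz":0,"gripper":0.2},
  {"tx":0,"ty":0,"tz":0,"rx":0,"ry":0,"rz":0,"gripper":0.2},
  {"tx":0,"ty":0,"tz":0,"rx":0,"ry":0,"rz":0,"gripper":0.2},
])

```text
time: 16.72
position: [474.5, 94.6, 28.8]
tcp_rot: [-0.409, -3.112, -0.0]
ft_force: [-9.3, 3.5, 9.7]
opening: 0.318
```

```bash
sed -i 's/"scene1.png"/"sc2.png"/' p.py; python3 p.py | head -2; python3 q.py s6.png | grep -E "TCP|plane" && python3 -c "
from h import *
print(bot.job_done())"
```

```text
0.98 788 z [ 48.6 174.5 208.4] fy [ 96.8 101.9 143.1]
lean deg 92.44544697186484 605
TCP rel pf -48.532305647306124 0.36297801991139694 insertion 35.467694352693876 F along -9.655768313627387 [-9.   3.6  9.6] [474.5  94.6  28.8] t 17.2667
plane n 815 front z 33.521613159315564 back z 29.970960740769442 mid resid 1.5584141436530885
the job is handed in; nothing more can be done
None
```

I swung the pressing plate upright and let go of it. Then I gripped the black wedge by its heel, set it flat on the apron and pushed its thin end into the slot. I handed the job in at about 17.3 s, still holding the wedge; `bot.job_done()` gives no verdict.

Last checks:
- **Pressing plate:** it stands at about 92°, measured from the depth picture.
- **Capsule plate:** the front edge is up about 5.0 mm (top surface 28.5 mm before the push, 33.5 mm after). The back edge has not changed (30.0 mm before and after).
- **Wedge:** the thin end is about 35 mm past where the plate's edge first stood. It is steady in the grip, with about 10 N down on the apron and 10 N of push.
- **Bottle, bowls and spreader:** I kept well clear of them, but did not measure them again at the end.

One disagreement: in the scene camera pictures, the networks mostly picked the turquoise look-alikes when asked for the wedge. At the end I therefore relied on the arm's own position, the forces and the depth readings.

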